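# Open the orange-tabbed sample chamber on the optical table

## Robot

A 6-joint arm with a two-finger parallel gripper is mounted at the origin on the work surface. World frame = base frame: x ahead of the robot, y to its left, z up, the work surface at z = 0. Lengths are in mm, angles in rad, forces in N, time in s.
With the tool pointing down it reaches from about 350 to 725 mm from the base axis. Payload 6 kg.
Tool frame: the origin (TCP) lies at the very end of the fingers, on their centre line; the grasp point (between the pads) lies 19 mm behind it (robot.pinch_z is the distance from the TCP to the grasp point, in mm); z points along the fingers, x is the direction in which the jaws open and shut, and the axes are right-handed (so a half turn about z gives the same grasp; the last joint's range is limited). The gripper opens to 85 mm and grips with 20 to 120 N. Pads are 22 mm wide; open, the fingers measure 114 mm over their backs; the gripper's body (76 mm by 85 mm) begins 54 mm behind the grasp point. The pads swing forward as they close: fully open they stand 13 mm farther back than shut.
Start: joints at [-1.012, 0.04, 0.085, 0, -1.615, -0.334], TCP at [133.758, -584.878, 231.261] pointing down, gripper open.
Joint ranges: [-2.56, 2.56], [-1.29, 2.01], [-1.08, 1.49], [-3.29, 1.98], [-2.81, -0.18], [-2.99, 2.99]. Speed limits (rad/s): [2.57, 2.57, 3.01, 3.14, 3.14, 3.14].

## Interface

Orientations are given as a unit quaternion [w, x, y, z].
In Python, from rig import robot gives the robot as it stands. The module is installed in compiled form; this text tells all that it offers. Calls block until the motion is done:
- robot.reach(position, orientation): joint-space move of the TCP to a pose.
- robot.movel(position, orientation=None, speed=150): straight line of the TCP; orientation=None keeps the orientation; speed is the mean speed in mm/s.
- robot.move_joints(angles): joint-space move.
- robot.grip(opening, newtons=None): finger opening in mm; newtons is the grip in N (None keeps the last); returns when the fingers have stopped.
- robot.dwell(seconds).
- robot.inverse_kinematics(position, orientation): joint angles nearest the present ones, or None.
- robot.read_camera(name): name is "side" or "top"; returns a dict with "pixels" (384x512x3 uint8, red, green, blue), "fx", "fy", "cx", "cy" (pixels), "dist_coeffs" ([k1, k2, p1, p2, k3] as OpenCV has them; the pictures are not rectified), "position" and "attitude" of the camera in the world. Camera axes: x right, y up, looking along -z (the intrinsics and any distortion apply to the point x, -y, -z); pixel columns grow to the right and rows downward; lengths in mm; the calibration is good to about 2 mm. A picture is of the moment at which its call begins. There is no depth.
A pose or a line that the arm cannot do raises robot.IKError and nothing moves.
- robot.finish_job(): hands the job in, once; it reports no verdict.
Trained networks look in a picture, given as the dict that the camera call returned (one of the last four; its "shot" number tells which), for a name from the list of things; names that differ only in an ending like _2 or _b are one class to them, and where a whole thing is asked for, a point or a joint stands for the part that bears it (a point fixed in the world has none). Each returns a list of dicts, best first, with "conf" (0 to 1); they miss things now and then, are a little off and sometimes report something else, mostly with a low value. They report only what shows in the picture. A call takes as long as a camera call. They do not tell look-alikes from the thing itself.
- robot.spot_in(picture, label): "point" ([column, row] in pixels, amid what is visible of it).
- robot.masks_of(picture, label): "pixels" (384x512 bool, what is visible of it) and "point" ([column, row] in pixels, amid what is visible of it).
Readings, each from a call of its own:
- robot.current_t(): time.
- robot.current_q(): joint angles.
- robot.current_joint_vel(): joint speeds.
- robot.current_tau(): joint torques, N m.
- robot.current_tcp_pos(): TCP position.
- robot.current_orientation(): TCP orientation.
- robot.current_wrist_force(): force on the tool from outside, world axes, zero at the start.
- robot.current_ft_torque(): the same for the moment, N m.
- robot.current_opening(): finger opening in mm.
Only numpy, scipy, OpenCV 4.12 (cv2) and the standard library are available. Lean on these libraries where they do the work, as an engineer would, in place of code of your own. Each camera call takes 0.05 s, during which the arm holds its last target. There are 200 camera calls.

## Task

Open the sample chamber that has the orange tab, ready for a change of sample: press its release tab down until the lid springs up, let the tab go, then push the lid all the way back against its stop so that it stays fully open. Leave the chamber with the blue tab alone and shut, the cuvette in its socket, and everything else standing where it is.

Things in the scene. Friction and masses are not known exactly. Their poses are not given: they have to be found in the camera images.
- orange_chamber: sample chamber with the orange release tab, screwed to the table: black box 90 (x) x 110 (y) mm, rim 65 mm above the table, on a 130 x 130 x 10 mm base plate, lid shut at the start. Origin on the table under the middle of the box; z up; -x is the front, where the tab sticks out; the hinge line of the lid runs along y at the back, at x = +47, z = 66 mm
- orange_lid (a joint): orange chamber lid angle, rad: 0 shut and latched, 1.9 fully open at its stop, 19 degrees past upright. Black panel with orange patch, 94 mm from hinge line to front edge, 110 mm wide, 6 mm thick. Once unlatched a spring lifts it to 0.5-0.9 rad in about 1 s; from there a stiff hinge keeps it where it is left; about 1 N at its edge moves it
- orange_lid_edge (a point): middle of the orange chamber lid's front edge (the edge away from the hinge), half-way through its thickness, 94 mm from the hinge line; it moves with the lid. A steel tongue 20 mm wide sticks out 6 mm beyond it, under the hook when shut.
- orange_tab (a joint): orange release tab angle, rad: 0 at rest, 0.35 pressed to its stop. A rocker on a pivot along y at x = -58, z = 45 mm of the chamber; pressing its plate down tips its hook off the lid, which unlatches at about 0.2. About 3 N on the pad unlatches, 4.5 N reaches the stop; it springs back when let go and the lid stays up
- orange_tab_pad (a point): where to press the orange tab, on top of its plate: 30 mm in front of the pivot (x = -88 mm of the chamber), 53 mm above the table at rest; sinks about 10 mm fully pressed. The plate is 36 mm wide and reaches 46 mm in front of the pivot; a 20 mm wide hook stands 29 mm above the pivot between plate and lid: keep 5 mm clear of it
- blue_chamber: sample chamber with the blue release tab, screwed to the table: black box 90 (x) x 110 (y) mm, rim 65 mm above the table, on a 130 x 130 x 10 mm base plate, lid shut at the start. Origin on the table under the middle of the box; z up; -x is the front, where the tab sticks out; the hinge line of the lid runs along y at the back, at x = +47, z = 66 mm
- blue_lid (a joint): blue chamber lid angle, rad: 0 shut and latched, 1.9 fully open at its stop, 19 degrees past upright. Black panel with blue patch, 94 mm from hinge line to front edge, 110 mm wide, 6 mm thick. Once unlatched a spring lifts it to 0.5-0.9 rad in about 1 s; from there a stiff hinge keeps it where it is left; about 1 N at its edge moves it
- blue_lid_edge (a point): middle of the blue chamber lid's front edge (the edge away from the hinge), half-way through its thickness, 94 mm from the hinge line; it moves with the lid. A steel tongue 20 mm wide sticks out 6 mm beyond it, under the hook when shut.
- blue_tab (a joint): blue release tab angle, rad: 0 at rest, 0.35 pressed to its stop. A rocker on a pivot along y at x = -58, z = 45 mm of the chamber; pressing its plate down tips its hook off the lid, which unlatches at about 0.2. About 3 N on the pad unlatches, 4.5 N reaches the stop; it springs back when let go and the lid stays up
- blue_tab_pad (a point): where to press the blue tab, on top of its plate: 30 mm in front of the pivot (x = -88 mm of the chamber), 53 mm above the table at rest; sinks about 10 mm fully pressed. The plate is 36 mm wide and reaches 46 mm in front of the pivot; a 20 mm wide hook stands 29 mm above the pivot between plate and lid: keep 5 mm clear of it
- cuvette_center (a point): centre of a loose glass cuvette, 12.5 x 12.5 x 38 mm, standing in a socket in the middle of the orange chamber, its top 11 mm below the rim; hidden while the lid is shut
- lens_mount_center (a point): half-way up (45 mm) a loose amber lens on a short post with a round foot of 44 mm diameter, 89 mm high, standing between the two chambers
- hex_driver_center (a point): middle of a loose screwdriver with a red handle, 170 mm long, lying behind the chambers
- lens_tube_center (a point): centre of a loose black lens tube, 31 mm diameter, 50 mm high, standing behind the chambers
- adapter_ring_center (a point): centre of a loose black ring, 48 mm outside diameter, 10 mm high, lying on the table beyond the amber lens
- cage_plate_center (a point): centre of a loose black square plate with a hole, 41 x 41 x 12 mm, lying to the left
- screw_jar_center (a point): centre of a loose jar of screws with a white cap, 48 mm diameter, 65 mm high, standing to the right
Mind the look-alikes: they are no part of the job. Leave any yellow look-alike of the blue_chamber alone. What is shaped like the orange_chamber but purple is not meant.

How it is judged (in metres and radians):
On the way, in this order (a step that is already met when the one before it is completed fails the run):
1. the orange tab is pressed down (value of joint orange_tab above 0.1 rad).
2. the orange chamber's lid has sprung up (value of joint orange_lid above 0.4 rad).
3. the lid is pushed fully open (value of joint orange_lid above 1.75 rad), for 0.1 s.
At the end, for the whole second after the job is handed in: Orange lid at rest over 1.75 rad (within 0.15 of its open stop), orange tab sprung back (under 0.05), blue lid and tab under 0.05 rad, cuvette within 12 mm and every other loose thing within 30 mm of where it stood (value of joint orange_lid above 1.75 rad and velocity of joint orange_lid between -0.1 and 0.1 rad/s and value of joint each of orange_tab, blue_lid, blue_tab below 0.05 rad and distance of cuvette_center from where it was at the start of the episode below 0.012 m and distance of each of lens_mount_center, hex_driver_center, lens_tube_center, adapter_ring_center, cage_plate_center, screw_jar_center from where it was at the start of the episode below 0.03 m); the robot touches nothing.
It fails at once if the blue chamber is unlatched or its tab pressed (value of joint blue_lid above 0.05 rad or value of joint blue_tab above 0.1 rad).
It fails at once if the cuvette is lifted or knocked out of its socket (distance of cuvette_center from where it was at the start of the episode above 0.012 m).
It fails at once if another loose thing is lifted, carried, knocked over or moved more than 30 mm (distance of any of lens_mount_center, hex_driver_center, lens_tube_center, adapter_ring_center, cage_plate_center, screw_jar_center from where it was at the start of the episode above 0.03 m).
It also fails if it takes over 38 s, if anything falls off the work surface, if the arm or the gripper's body presses on something with over 40 N, if the wrist force passes 120 N, or if a joint passes its speed limit or range.

## Working session

There is one attempt and no reset: what is moved stays moved. The work goes in short steps, each a Python script; the robot and the scene stay as the last script left them, time stands still between calls to the robot, and variables do not carry over. Pictures are saved under pics/ and viewed, about 8 in all and at most 12, crops included, and the job is handed in when it is done.

```bash
mkdir -p pics
python3 - <<'E'
from rig import robot
import cv2
for n in ("top","side"):
    p=robot.read_camera(n)
    cv2.imwrite(f"pics/{n}0.png",p["pixels"][:,:,::-1])
    print(n,p["position"],p["attitude"],p["fx"],p["cx"],p["cy"],p["dist_coeffs"])
    for l in ("orange_chamber","orange_tab_pad","orange_lid_edge","blue_chamber","lens_mount_center"):
        print(l,[(d["point"],round(d["conf"],2)) for d in robot.spot_in(p,l)])
print(robot.current_t(),robot.current_orientation())
E
```

```text
top [4.18839316e+02 1.40001793e-01 1.27546847e+03] [-0.69556682 -0.03782149  0.03990692  0.71635451] 398.1463378924829 257.4821615968223 198.52724198758926 [-0.11230213  0.          0.          0.          0.        ]
orange_chamber [([314.3, 202.9], 0.98), ([343.5, 274.8], 0.8)]
orange_tab_pad [([310.6, 225.8], 0.75), ([181.6, 197.7], 0.63), ([335.7, 300.3], 0.51), ([184.3, 203.1], 0.38)]
orange_lid_edge [([348.2, 276.7], 0.96), ([319.6, 199.9], 0.73), ([183.2, 198.5], 0.55)]
blue_chamber [([138.7, 270.6], 0.91), ([185.5, 202.8], 0.9)]
lens_mount_center [([254.7, 217.7], 0.58)]
side [ 282.83440573  805.33052484 1104.24000545] [-0.13636161 -0.05046114  0.33076457  0.93244517] 481.90242156156495 257.6073663362952 181.62769151048755 [-0.02585567  0.          0.          0.          0.        ]
orange_chamber [([355.9, 142.0], 0.75), ([272.2, 145.0], 0.65)]
orange_tab_pad [([292.3, 150.8], 0.53), ([371.9, 148.6], 0.47), ([219.1, 244.5], 0.46), ([263.8, 190.3], 0.23)]
orange_lid_edge [([268.4, 130.3], 0.76), ([354.1, 133.1], 0.66), ([220.4, 247.1], 0.39)]
blue_chamber [([286.6, 337.2], 0.81), ([222.5, 254.7], 0.64)]
lens_mount_center [([261.9, 192.2], 0.67)]
0.6 [-6.85574035e-05  6.23346279e-01  7.81945913e-01  4.13889552e-05]
```

View pics/top0.png

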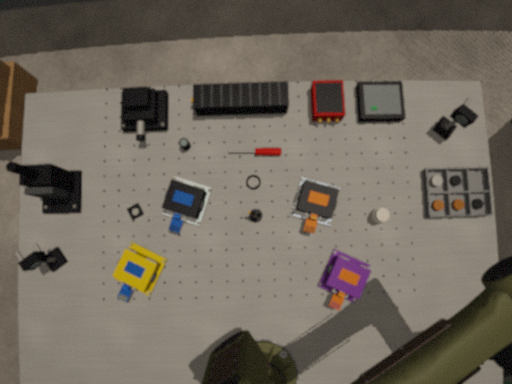

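View pics/side0.png

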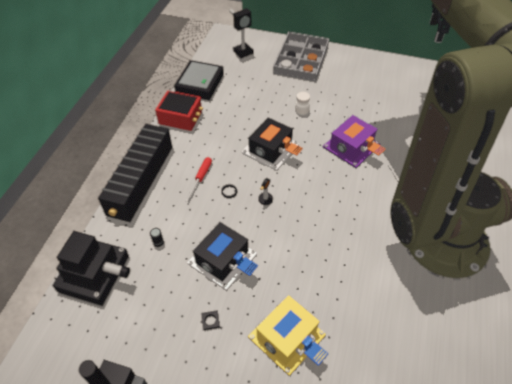

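Candidates in the top view: black with orange tab at (317,200), tab (310,224); purple with orange tab at (347,275); black with blue tab at (186,199); yellow with blue tab at (140,268). The target is the black one at (317,200). Next I fit its pose and check it with an overlay crop.

```bash
cat > h.py <<'E'
import numpy as np, cv2
from scipy.spatial.transform import Rotation as R
from scipy.optimize import least_squares
def proj(p,P):
    q=np.array(p["attitude"]); r=R.from_quat(q[[1,2,3,0]])
    c=r.inv().apply(np.atleast_2d(P)-p["position"])*[1,-1,-1]
    K=np.array([[p["fx"],0,p["cx"]],[0,p["fy"],p["cy"]],[0,0,1]])
    return cv2.projectPoints(c,np.zeros(3),np.zeros(3),K,np.array(p["dist_coeffs"]))[0][:,0]
def world(pose,L):
    x,y,a=pose; L=np.atleast_2d(L); c,s=np.cos(a),np.sin(a)
    return np.c_[x+c*L[:,0]-s*L[:,1], y+s*L[:,0]+c*L[:,1], L[:,2]]
def rect(x0,x1,y,z): return [[x0,-y,z],[x0,y,z],[x1,y,z],[x1,-y,z]]
E
python3 - <<'E'
from rig import robot
from h import *
roi={"top":(290,175,345,238),"side":(240,112,306,172)}
ps={n:robot.read_camera(n) for n in roi}; obs={}
for n,p in ps.items():
    x0,y0,x1,y1=roi[n]; h=cv2.cvtColor(p["pixels"],cv2.COLOR_RGB2HSV)
    m=np.zeros((384,512),np.uint8); m[y0:y1,x0:x1]=cv2.inRange(h,(3,130,90),(22,255,255))[y0:y1,x0:x1]
    k,l,s,c=cv2.connectedComponentsWithStats(m)
    i=sorted(range(1,k),key=lambda i:-s[i,4])[:2]; print(n,[(s[j].tolist(),c[j].round(1)) for j in i])
    obs[n]=c[i]
    w=[d for d in robot.masks_of(p,"orange_chamber")]; print([(d["point"],d["pixels"].sum(),d["conf"]) for d in w])
top=sorted(obs["top"],key=lambda c:c[1]); side=sorted(obs["side"],key=lambda c:c[0])
def res(v):
    P=world(v[:3],[[v[3],0,69.5],[-85,0,53]])
    return np.r_[(proj(ps["top"],P)-top).ravel(),(proj(ps["side"],P)-side).ravel(),v[3]/10]
f=least_squares(res,[430,-170,-.2,0]); print(f.x,res(f.x).round(2)); np.save("pose.npy",f.x[:3])
out=[]
for n,p in ps.items():
    x0,y0,x1,y1=roi[n]; x0-=10;y0-=10; S=8
    im=cv2.resize(p["pixels"][y0:y0+74,x0:x0+80,::-1],None,fx=S,fy=S,interpolation=cv2.INTER_CUBIC); im=np.ascontiguousarray(im[:, :50*S*2])
    for L,col in((rect(-65,65,65,10),(0,255,0)),(rect(-47,47,55,69),(255,0,0)),(rect(-104,-62,18,53),(255,255,0))):
        q=(proj(p,world(f.x[:3],L))-[x0,y0]+.5)*S
        cv2.polylines(im,[q.astype(int)],True,col,1)
    out.append(cv2.resize(im,(400,370)))
cv2.imwrite("pics/fit.png",np.hstack(out))
E
```

```text
top [([307, 190, 23, 17, 264], array([318.2, 198. ])), ([303, 213, 15, 20, 202], array([310.4, 223.4]))]
[([313.8, 205.4], np.int64(1693), 0.72), ([343.4, 280.2], np.int64(1927), 0.62)]
side [([260, 124, 21, 17, 211], array([269.7, 132.2])), ([283, 136, 19, 19, 164], array([290.8, 145.9]))]
[([358.6, 141.3], np.int64(1909), 0.94), ([271.3, 141.4], np.int64(1869), 0.76), ([244.6, 264.3], np.int64(325), 0.66)]
[ 5.55085813e+02 -1.93849057e+02 -3.11534279e-01 -6.79265123e+00] [ 0.3  -0.21  0.57 -0.67 -0.07  0.32  0.6   1.12 -0.68]
```

View pics/fit.png

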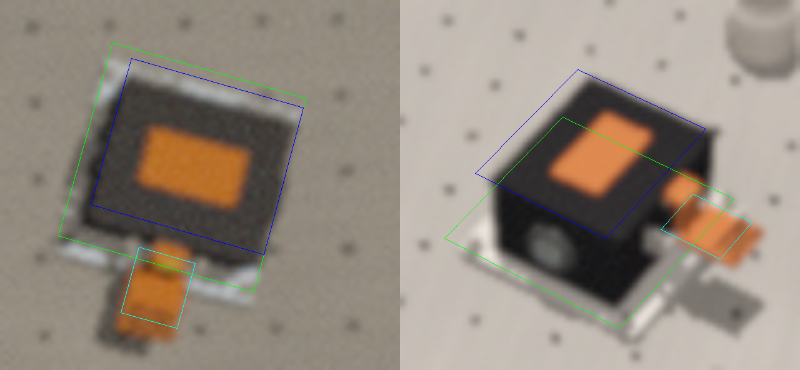

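The choice is right, but the overlay sits about 10 mm too far back because the tab blob includes the hook. I'll refit with the patch centred on the lid and the tab offset free.

Run:
```python
from rig import robot
from h import *
roi={"top":(290,175,345,238),"side":(240,112,306,172)}
ps={n:robot.read_camera(n) for n in roi}
top=np.array([[318.2,198],[310.4,223.4]]); side=np.array([[269.7,132.2],[290.8,145.9]])
def res(v):
    P=world(v[:3],[[0,0,69.3],[v[3],0,v[4]]])
    return np.r_[(proj(ps["top"],P)-top).ravel(),(proj(ps["side"],P)-side).ravel(),(v[4]-55)/10]
f=least_squares(res,[550,-190,-.3,-80,55]); print(f.x,res(f.x).round(2)); np.save("pose.npy",f.x[:3])
out=[]
for n,p in ps.items():
    x0,y0,x1,y1=roi[n]; x0-=10;y0-=10; S=8
    im=cv2.resize(p["pixels"][y0:y0+74,x0:x0+80,::-1],None,fx=S,fy=S,interpolation=cv2.INTER_CUBIC)
    for L,col in((rect(-65,65,65,10),(0,255,0)),(rect(-47,47,55,69),(255,0,0)),(rect(-104,-62,18,53),(255,255,0))):
        q=(proj(p,world(f.x[:3],L))-[x0,y0]+.5)*S
        cv2.polylines(im,[q.astype(int)],True,col,1)
    out.append(cv2.resize(im,(400,370)))
cv2.imwrite("pics/fit2.png",np.hstack(out))
a=f.x[2]
print("pad",world(f.x[:3],[[-88,0,53]]),"hinge",world(f.x[:3],[[47,0,66]]))
```

```text
[ 5.48438640e+02 -1.91822928e+02 -3.42300948e-01 -7.92490554e+01
  5.92814482e+01] [ 0.27 -0.11  0.03 -0.66  0.01  0.4   0.6   0.28  0.43]
pad [[ 465.54397471 -162.28524954   53.        ]] hinge [[ 592.71192731 -207.59873353   66.        ]]
```

View pics/fit2.png

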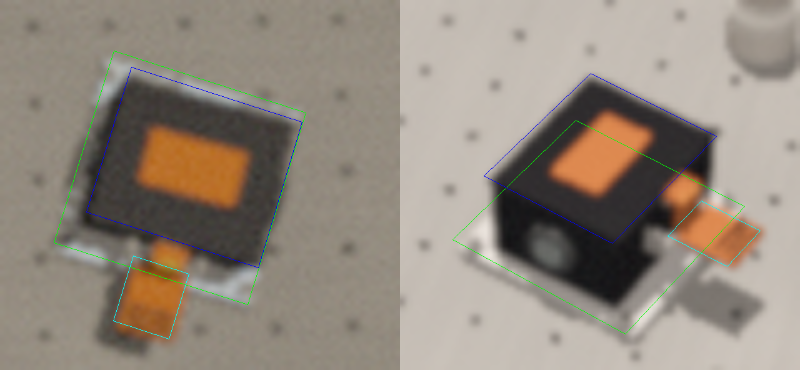

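Run:
```python
from rig import robot
from h import *
roi={"top":(290,175,345,238),"side":(240,112,306,172)}
ps={n:robot.read_camera(n) for n in roi}; corners={}
for n,p in ps.items():
    x0,y0,x1,y1=roi[n]; h=cv2.cvtColor(p["pixels"],cv2.COLOR_RGB2HSV)
    m=np.zeros((384,512),np.uint8); m[y0:y1,x0:x1]=cv2.inRange(h,(3,130,90),(22,255,255))[y0:y1,x0:x1]
    k,l,s,c=cv2.connectedComponentsWithStats(m); i=max(range(1,k),key=lambda i:s[i,4])
    ys,xs=np.nonzero(l==i); corners[n]=np.c_[xs,ys].astype(float)
# fit pose + patch size to first/second moments of patch in both views
g=np.linspace(-1,1,15); G=np.array([[u,v] for u in g for v in g])
def mom(q): c=np.cov(q.T); return np.r_[q.mean(0)*2,c[0,0],c[1,1],c[0,1]]
def res(v):
    L=np.c_[G[:,0]*v[3],G[:,1]*v[4],np.full(len(G),69.3)]
    return np.r_[[mom(proj(p,world(v[:3],L)))-mom(corners[n]) for n,p in ps.items()]].ravel()
f=least_squares(res,[548,-191,-.3,15,25]); print(f.x,res(f.x).round(2)); np.save("pose.npy",f.x[:3])
out=[]
for n,p in ps.items():
    x0,y0,x1,y1=roi[n]; x0-=10;y0-=10; S=8
    im=cv2.resize(p["pixels"][y0:y0+74,x0:x0+80,::-1],None,fx=S,fy=S,interpolation=cv2.INTER_CUBIC)
    for L,col in((rect(-65,65,65,10),(0,255,0)),(rect(-47,47,55,69),(255,0,0)),(rect(-104,-62,18,53),(255,255,0))):
        q=(proj(p,world(f.x[:3],L))-[x0,y0]+.5)*S
        cv2.polylines(im,[q.astype(int)],True,col,1)
    out.append(cv2.resize(im,(400,370)))
cv2.imwrite("pics/fit3.png",np.hstack(out))
print("pad",world(f.x[:3],[[-88,0,53]]))
```

```text
[ 5.48299871e+02 -1.91762739e+02 -3.11087030e-01  1.82750007e+01
  3.04300091e+01] [ 0.52 -0.11  0.52  0.69  0.34 -0.08  0.8  -0.76 -0.83  0.28]
pad [[ 464.52374777 -164.82649592   53.        ]]
```

View pics/fit3.png

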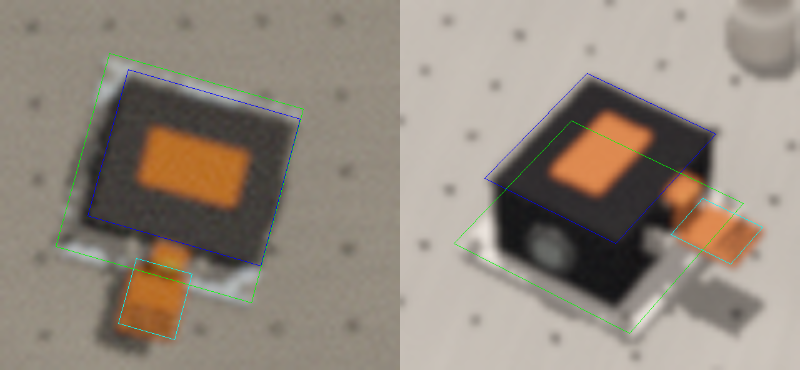

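The overlay now matches the lid, base plate and tab to within a few mm. Next: shut the gripper, go above the pad and press under force watch.

```bash
cat >> h.py <<'E'
pose=np.load("pose.npy"); pose[2]=-0.30
def tool(alpha):   # alpha: tilt, fingers point down and toward chamber +x; jaws along chamber y
    x=np.array([0,1.,0]); z=np.array([np.sin(alpha),0,-np.cos(alpha)])
    r=R.from_euler("z",pose[2])*R.from_matrix(np.c_[x,np.cross(z,x),z])
    q=r.as_quat(); return q[[3,0,1,2]]
def at(x,y,z): return world(pose,[[x,y,z]])[0]
def fch(F): return R.from_euler("z",-pose[2]).apply(F)
E
python3 - <<'E'
from rig import robot
from h import *
robot.grip(0)
robot.reach(at(-91,0,160),tool(0))
robot.movel(at(-91,0,62),speed=120)
F0=np.array(robot.current_wrist_force()); print(F0.round(2),robot.current_t(),robot.current_tcp_pos())
for z in np.arange(59,40,-1.5):
    robot.movel(at(-91,0,z),speed=25)
    F=np.array(robot.current_wrist_force())-F0; print(z,fch(F).round(2),np.round(robot.current_tcp_pos()[2],1))
    if F[2]>4.3: break
robot.dwell(.1)
p=robot.read_camera("side"); cv2.imwrite("pics/press.png",cv2.resize(p["pixels"][90:210,190:350,::-1],None,fx=4,fy=4)); print(robot.current_t())
E
```

```text
[-0.44  0.52  0.32] 4.675 [ 461.9357294  -165.02815527   62.96124752]
59.0 [ 1.25 -0.69  0.42] 59.2
57.5 [-0.22 -0.01 -0.24] 57.4
56.0 [ 0.76 -0.01 -0.13] 55.9
54.5 [ 0.32 -0.08 -0.5 ] 54.3
53.0 [ 0.41 -0.27 -0.26] 53.1
51.5 [-0.98 -1.01  1.37] 51.6
50.0 [-2.   -0.93  2.7 ] 50.0
48.5 [-3.41  0.38  3.81] 48.5
47.0 [-3.4   0.55  4.66] 47.0
7.0917
```

View pics/press.png

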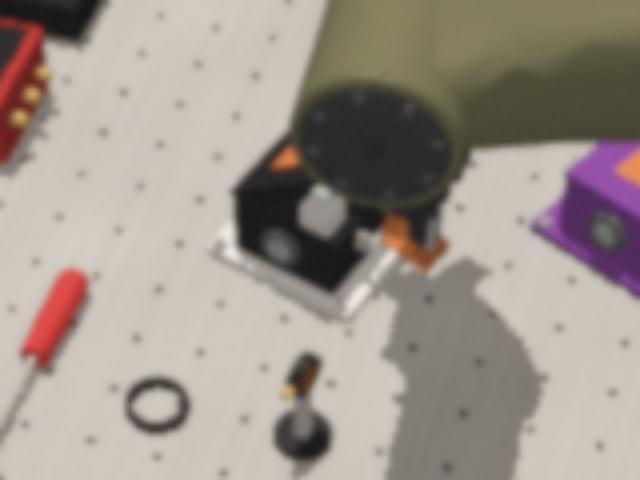

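The tab is down about 6 mm (roughly 0.19 rad), just short of unlatching. I'll press a little deeper, release, retreat and look.

Run:
```python
from rig import robot
from h import *
for z in (46,45,44):
    robot.movel(at(-91,0,z),speed=20)
    F=np.array(robot.current_wrist_force()); print(z,fch(F).round(2))
    if np.linalg.norm(F)>9: break
robot.dwell(.3)
robot.movel(at(-93,0,75),speed=80)
robot.movel(at(-125,0,150),speed=150)
robot.movel(at(-230,0,230),speed=250)
robot.dwell(.1)
ims=[]
for n,(x0,y0) in {"side":(230,90),"top":(280,160)}.items():
    p=robot.read_camera(n); ims.append(cv2.resize(p["pixels"][y0:y0+90,x0:x0+80,::-1],None,fx=5,fy=5))
    for t in(.4,.5,.6,.7,.8,.9,1.0):
        e=[[47-94*np.cos(t),y,66+94*np.sin(t)] for y in(-55,55)]
        print(n,t,((proj(p,world(pose,e))-[x0,y0])*5).round().tolist())
cv2.imwrite("pics/up.png",np.hstack(ims)); print(robot.current_t())
```

```text
46 [-5.17  0.5   4.34]
45 [-6.99  0.5   6.51]
side 0.4 [[305.0, 145.0], [205.0, 256.0]]
side 0.5 [[300.0, 132.0], [200.0, 243.0]]
side 0.6 [[294.0, 119.0], [193.0, 229.0]]
side 0.7 [[286.0, 106.0], [184.0, 216.0]]
side 0.8 [[277.0, 94.0], [175.0, 203.0]]
side 0.9 [[267.0, 81.0], [165.0, 191.0]]
side 1.0 [[257.0, 70.0], [154.0, 178.0]]
top 0.4 [[273.0, 272.0], [95.0, 223.0]]
top 0.5 [[278.0, 264.0], [98.0, 215.0]]
top 0.6 [[283.0, 255.0], [102.0, 205.0]]
top 0.7 [[288.0, 245.0], [106.0, 195.0]]
top 0.8 [[293.0, 233.0], [110.0, 183.0]]
top 0.9 [[298.0, 220.0], [114.0, 170.0]]
top 1.0 [[303.0, 207.0], [118.0, 156.0]]
9.9833
```

View pics/up.png

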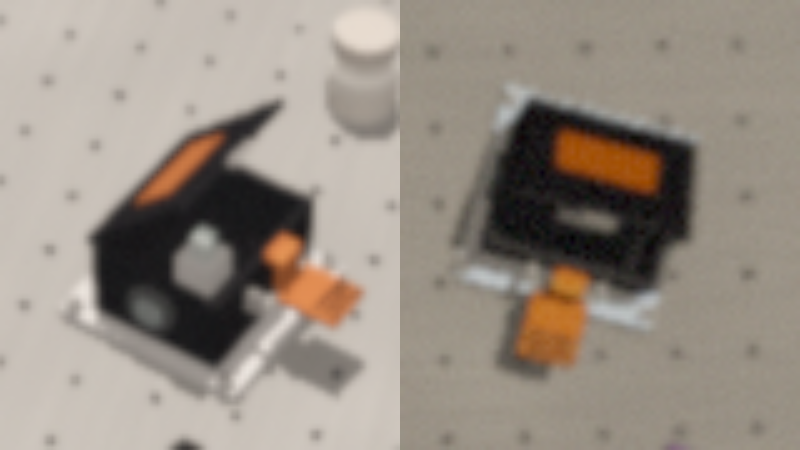

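The lid is up at about 0.75 rad (side-view far corner at (282,101) in the crop), the tab is back up and the cuvette is in its socket. Next: slide the closed fingers under the lid, parallel to it, and sweep it open.

Run:
```python
from rig import robot
from h import *
def wp(th,r,gap):
    al=max(0,np.pi/2-th); m=np.array([np.sin(th),np.cos(th)]); l=np.array([-np.cos(th),np.sin(th)])
    c=np.array([47,66])+r*l-m*(3+gap)-11*np.array([np.cos(al),np.sin(al)])
    return at(c[0],0,c[1]),tool(al)
A=wp(.72,190,10); B=wp(.72,68,10)
sw=[wp(t,68,1) for t in np.arange(.8,1.61,.2)]; fin=[wp(t,68,1) for t in np.arange(1.65,2.02,.04)]
print([robot.inverse_kinematics(*w) is not None for w in [A,B]+sw+fin])
try:
    robot.reach(*A); F0=np.array(robot.current_wrist_force())
    robot.movel(*B,speed=120); print("in",fch(np.array(robot.current_wrist_force())-F0).round(2))
    for w in sw:
        robot.movel(*w,speed=60); print(fch(np.array(robot.current_wrist_force())-F0).round(2))
    for w in fin:
        robot.movel(*w,speed=30); F=fch(np.array(robot.current_wrist_force())-F0); print(F.round(2))
        if F[0]<-7: break
except robot.IKError as e: print("IK",e)
print(robot.current_t(),robot.current_tcp_pos())
ims=[]
for n,(x0,y0) in {"side":(230,70),"top":(280,140)}.items():
    p=robot.read_camera(n); ims.append(cv2.resize(p["pixels"][y0:y0+100,x0:x0+80,::-1],None,fx=5,fy=5))
cv2.imwrite("pics/push.png",np.hstack(ims))
```

```text
[False, False, False, True, True, True, True, True, True, True, True, True, True, True, True, True, True]
IK the arm cannot take that pose within its joint ranges
9.9833 [ 328.68922591 -123.94782592  228.3624675 ]
```

View pics/push.png

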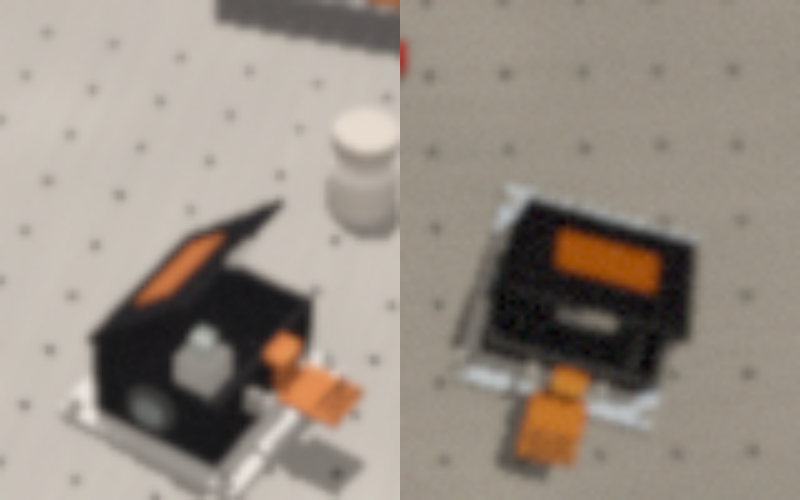

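The IK refused the steep tilt and nothing moved. I'll cap the tilt at 0.5 rad; the lid edge then rides on the finger's side within the friction cone.

```bash
cat > push.py <<'E'
from rig import robot
from h import *
AM=0.5
def wp(th,s,gap):
    al=float(np.clip(np.pi/2-th,0,AM)); m=np.array([np.sin(th),np.cos(th)]); l=np.array([-np.cos(th),np.sin(th)])
    n=np.array([np.cos(al),np.sin(al)]); d=np.array([np.sin(al),-np.cos(al)])
    if al<AM: c=np.array([47,66])+(98-s)*l-m*(3+gap)-11*n
    else: c=np.array([47,66])+98*l-m*3-n*(11+gap)+d*s
    return at(c[0],0,c[1]),tool(al)
A=wp(.72,-60,12); B=wp(.72,32,12)
sw=[wp(t,32,1) for t in np.arange(.8,1.61,.1)]; fin=[wp(t,32,1) for t in np.arange(1.64,2.02,.04)]
ok=[robot.inverse_kinematics(*w) is not None for w in [A,B]+sw+fin]; print(ok)
try:
    assert all(ok)
    robot.reach(*A); F0=np.array(robot.current_wrist_force())
    robot.movel(*B,speed=120); print("in",fch(np.array(robot.current_wrist_force())-F0).round(2))
    for w in sw:
        robot.movel(*w,speed=60); print(fch(np.array(robot.current_wrist_force())-F0).round(2))
    for w in fin:
        robot.movel(*w,speed=30); F=fch(np.array(robot.current_wrist_force())-F0); print(F.round(2))
        if F[0]<-8: break
except robot.IKError as e: print("IK",e)
print(robot.current_t(),robot.current_tcp_pos())
ims=[]
for n,(x0,y0) in {"side":(230,70),"top":(280,140)}.items():
    p=robot.read_camera(n); ims.append(cv2.resize(p["pixels"][y0:y0+100,x0:x0+80,::-1],None,fx=5,fy=5))
cv2.imwrite("pics/push2.png",np.hstack(ims))
E
python3 push.py
```

```text
[True, True, True, True, True, True, True, True, True, True, True, True, True, True, True, True, True, True, True, True, True]
in [ 0.53 -0.31 -0.42]
[ 0.34 -0.14 -0.63]
[ 0.72 -0.49 -0.75]
[ 0.52 -0.55 -1.25]
[ 0.28 -0.48 -0.95]
[ 0.08  0.2  -0.31]
[ 0.17  0.06 -0.11]
[ 1.04 -0.1  -0.87]
[ 0.13  0.64 -0.34]
[-0.24 -0.35 -1.03]
[ 0.22  0.31 -0.64]
[-0.4  -1.15  0.1 ]
[ 0.17  0.05 -0.69]
[ 0.17 -0.04 -2.05]
[ 0.08 -0.48  0.14]
[ 1.41 -0.05 -0.98]
[ 0.67 -1.16 -0.49]
[-3.18 -0.27  1.52]
[-13.55   1.74   8.5 ]
16.65 [ 601.03971759 -208.20358555  129.33054769]
```

The force jumped to 13.5 N, so the lid is at its stop. Retreat clear and check.

Run:
```python
from rig import robot
from h import *
robot.movel(at(10,0,140),speed=80)
robot.movel(at(-60,0,230),speed=150)
robot.movel(at(-230,0,260),speed=250); robot.dwell(.3)
ims=[]
for n,(x0,y0) in {"side":(230,70),"top":(280,140)}.items():
    p=robot.read_camera(n); im=cv2.resize(p["pixels"][y0:y0+100,x0:x0+80,::-1],None,fx=5,fy=5)
    for t,c in((1.9,(0,255,0)),(1.7,(0,0,255))):
        e=[[47-94*np.cos(t),y,66+94*np.sin(t)] for y in(-55,55)]
        cv2.polylines(im,[((proj(p,world(pose,e))-[x0,y0]+.5)*5).astype(int)],False,c,1)
    ims.append(im); cv2.imwrite(f"pics/full_{n}.png",p["pixels"][:,:,::-1])
cv2.imwrite("pics/open.png",np.hstack(ims)); print(robot.current_t(),robot.current_wrist_force())
```

```text
19.6583 [ 0.26455054 -0.22401799  0.1874955 ]
```

View pics/open.png

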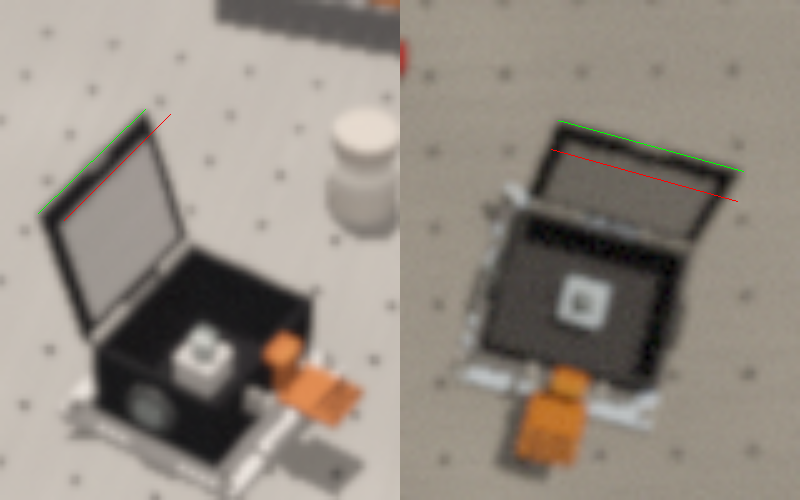

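View pics/full_side.png

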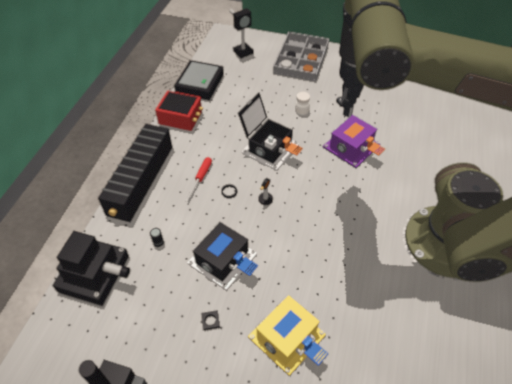

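The lid edge lies on the predicted 1.9 rad line in both views. The tab is back up, the cuvette is in its socket, the blue chamber is shut, and the loose things stand where they were.

```bash
python3 -c "
from rig import robot
robot.finish_job(); print(robot.current_t())"
```

```text
the job is handed in; nothing more can be done
the job is handed in; nothing more can be done
```

The orange chamber is open and the job is handed in; the last clock reading before that was 19.7 s of the 38 s allowed. I pressed its tab until the lid sprang to about 0.75 rad, let the tab go, then swept the lid back with the closed fingers until they met the stop, at about 14 N.

**Last checks:**
- **Lid:** its edge lies on the predicted 1.9 rad line in both cameras.
- **Tab and cuvette:** the tab looks back at rest and the cuvette is still in its socket.
- **Everything else:** the blue chamber is shut. By eye, the loose things stand where they were. I did not measure their shifts.
- **Arm:** it is clear of everything, with a wrist force near zero.

**What failed or disagreed:**
- My first two pose fits were off and I corrected them before moving.
- The first tilt I planned for pushing the lid was out of reach. The arm refused it without moving, so I used a smaller tilt.
- While pressing the tab there was an unexpected sideways force of up to about 7 N, with no visible effect.

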